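# Check-load a spring kitchen scale

## Robot

A 6-joint arm with a two-finger parallel gripper is mounted at the origin on a cart in front of the work surface, level with it; the furniture and walls round the work are solid. World frame = base frame: x ahead of the robot, y to its left, z up, the work surface at z = 0. Lengths are in mm, angles in rad, forces in N, time in s.
With the tool pointing down it reaches from about 400 to 925 mm from the base axis. Payload 12.5 kg.
Tool frame: the origin (TCP) lies on the mounting face of the last link; the fingertips stand 190 mm ahead of it and the grasp point (between the pads) lies 171 mm ahead of it; z points along the fingers, y is the line along which they close (so a half turn about z gives the same grasp; the last joint's range is limited). The gripper opens to 95 mm and grips with 3 to 60 N. Pads are 20 mm wide; open, the fingers measure 119 mm over their backs; the gripper's body (75 mm by 180 mm) begins 59 mm behind the grasp point.
Start: joints at [1.077, 0.491, 1.559, -0, 1.092, -0.106], TCP at [236.322, 578.599, 404.761] pointing down, gripper open.
Joint ranges: [-3.1, 3.1], [-0.84, 2.19], [0.05, 2.79], [-1.13, 4.28], [0.06, 2.93], [-2.69, 2.69]. Speed limits (rad/s): [2.22, 2.22, 2.79, 3.14, 3.14, 3.14].

## Interface

Orientations are given as [roll, pitch, yaw] about the fixed x, y, z axes, in that order (R = Rz(yaw) Ry(pitch) Rx(roll)).
In Python, from cell import * gives the robot as it stands.
- The arm moves only by the tool arm_command, never from a script. Its argument "rows" is a list that holds one entry, the list of rows, each a list of 7 numbers: the shift along the tool's x, y, z normalised to -1 to 1, where 1 is 0.15 m, then the turn, a rotation vector about the tool's x, y, z normalised to -1 to 1, where 1 is 360 degrees, then the opening, from -1 (shut) to 1 (fully open). A call has 1 to 10 rows; each row is the pose to reach, as a shift and turn from the pose commanded when the call began, along the tool's axes at that moment, turning the shorter way round; what a row does not reach only later rows make up. A row lasts 1/12 s, in which the tool goes at most 41.7 mm and 7.16 degrees, less where a joint would pass 70% of its speed; a pose out of reach is approached as far as the arm can. A call with a number of a shift or a turn outside -1 to 1 is refused whole. A call with a gripper value outside its range is refused whole. The fingers move at their own pace and stop on an object; the grip force is fixed at half the most. Time passes only in rows, so rows that repeat a pose let the fingers close. It gives the time, the measured TCP pose, the force, the opening and the grip force at its end, in the units of the state.
- state(): the state, without advancing time (a new reading comes with each control period).
- read_camera(name): name is "scene" or "side" or "wrist"; returns (picture, depth): 400x640x3 uint8, red, green, blue; 400x640 float32, mm along the optical axis (not along the pixel's ray), 0 where there is no reading.
- get_calibration(name): a dict with "camera_matrix" (3x3 intrinsics, pixels), "D" ([k1, k2, p1, p2, k3] as OpenCV has them; the pictures are not rectified), "position" and "orientation" of the camera in the world; the wrist camera has in their place "hand_eye" (4x4, takes a point from camera to tool coordinates, whose origin is the TCP and whose axes are the flange's). Camera axes: x right, y up, looking along -z (the intrinsics and any distortion apply to the point x, -y, -z); pixel columns grow to the right and rows downward; lengths in mm; the calibration is good to about 2 mm. A picture is of the moment at which its call begins: read the wrist's pose just before it. get_calibration takes no time and is no camera call.
- job_done(): hands the job in; it is judged then, once.
The state is a dict: "t": time; "joints": joint angles; "qvel": joint speeds; "tau": joint torques, N m; "eef_pos": TCP position; "tcp_rot": TCP orientation; "ft_force": force on the tool from outside, world axes, zero at the start; "moment": the same for the moment, N m; "opening": opening from 0.0 (shut) to 1.0 (fully open); "grip_force": force on a finger pad.
Only numpy, scipy, OpenCV 4.12 (cv2) and the standard library are available. Lean on these libraries where they do the work, as an engineer would, in place of code of your own. Each camera call takes 0.05 s, during which the arm holds its last target. There are 200 camera calls.

## Task

Load the small spring kitchen scale for its 700 gram check. First push the loose pan fully home on the scale's spigot and let go; then take the 500 gram check weight (the largest) out of the sloping wooden stand, set it down gently, upright, in the centre of the pan and let go; then stand the 200 gram weight (the middle size) upright in the dished top of the large one. Never press or drop so hard that the pan hits the bottom of its travel, leave the smallest weight in its well, and do not disturb the timer, cup or lemon.

Things in the scene. Friction and masses are not known exactly. Their poses are not given: they have to be found in the camera images.
- scale: compact white spring scale, fixed to the table: housing 112 (y) x 98 (x) x 70 mm high, tilted 94 mm dial on its front (-x), up to 70 mm ahead of the origin and 99 mm high. Origin: centre of the underside. Stands ahead or to the right of the robot, turned up to 15 degrees. The upright steel stem stands 16 mm behind the origin (+x). The needle turns clockwise as the stem sinks.
- pan_seat (a point): centre of the stem's seat, the flat top of its 36 mm flange, 101 mm above the table less the sink of the stem; z up. From it rises the round spigot: 20 mm diameter, 16.5 mm long, the last 5.5 mm tapering to 12 mm diameter. The pan is home when its hub stands on this seat.
- stem (a joint): how far the sprung stem has sunk, m: 0 at the top, 0.018 at the bottom stop; it sinks 1 mm per newton (500 g about 5 mm), damped. 0.0005 by its own weight when empty.
- pan: loose steel pan, about 90 g: flat platter, 68 mm diameter, edge 18 to 28 mm above the origin, no lip, two fine circles on top (49 and 33 mm); below it a hollow hub, 32 mm outside, 23 mm bore (3 mm wider than the spigot), open below, 18 mm deep. Origin: centre of the hub's underside; z up. Starts standing on its hub on the table; can be gripped across the platter's edge.
- stand: sloping stand of dark wood fixed to the table, 196 mm (y) x 80 mm, 64 mm high at the back; its top slopes 30 degrees down to its front (-x). Three wells, 10 mm deep square to the slope, 1.5 mm clearance round each weight, at y -61 (large), +9 (middle), +69 mm (small). Origin: centre of the underside. Stands beside the scale, left or right of it, turned up to 15 degrees.
- weight_large: 500 g check weight, plain steel cylinder, 46 mm diameter, 40 mm high, its top dished 3 mm deep over 38 mm (dish floor 37 mm above the origin). Origin: centre of the underside; z along its axis, up. Starts in its well, the axis leaning 30 degrees from vertical towards the stand's front, 10 mm of it sunk.
- weight_mid: 200 g check weight, plain steel cylinder, 30 mm diameter, 36 mm high, flat top. Origin: centre of the underside; z along its axis, up. Starts in the stand's middle well, leaning like the large one, 10 mm of it sunk.
- weight_small: 100 g check weight, plain steel cylinder, 24 mm diameter, 28 mm high, in the stand's end well; not needed, stays there. Origin: centre of the underside, z along its axis.
- timer: bystander: black mechanical kitchen timer with a lobed knob on top, 107 mm wide, 104 mm high; origin at the centre of its underside.
- cup: bystander: white espresso cup, 63 x 88 x 50 mm; origin at the centre of its underside.
- lemon: bystander: a lemon, 78 x 55 x 56 mm; origin under its centre.
Mind the look-alikes: they are no part of the job. Leave any pink look-alike of the pan alone. Leave any blue look-alike of the weight_mid alone.

How it is judged:
By the outcome, as a careful person would: the job done as asked, in the order asked, and still so for the second after the job is handed in, with the robot touching nothing.
It also fails if it takes over 72 s, if anything falls off the work surface, if the arm or the gripper's body presses on something with over 40 N, if the wrist force passes 120 N, or if a joint passes its speed limit or range.

## Working session

There is one attempt and no reset: what is moved stays moved. The work goes in short steps, Python scripts to look and compute and a tool call to move; the robot and the scene stay as the last step left them, time stands still between calls to the robot, and variables do not carry over. Pictures are saved under pics/ and viewed, at most 10 in all, crops included, and the job is handed in when it is done.

Besides the shell and the picture viewer there is one more tool, called after "Call:" in YAML: its name, and indented under it one key for each argument. arm_command: Moves the arm, as the interface text tells. Its arguments: {"type":"object","properties":{"rows":{"type":"array","items":{"type":"array","items":{"type":"array","items":{"type":"number","minimum":-1,"maximum":1}}}}},"required":["rows"]}

```bash
mkdir -p pics; ls; cat > h.py <<'E'
from cell import *
import numpy as np, cv2
from scipy.spatial.transform import Rotation as R
def cam(name):
    s=state(); pic,d=read_camera(name); c=get_calibration(name)
    if 'hand_eye' in c:
        T=np.eye(4);T[:3,:3]=R.from_euler('xyz',s['tcp_rot']).as_matrix();T[:3,3]=s['eef_pos'];T=T@np.array(c['hand_eye'])
    else:
        T=np.eye(4);o=np.array(c['orientation']);T[:3,:3]=o if o.shape==(3,3) else R.from_euler('xyz',o).as_matrix();T[:3,3]=c['position']
    return pic,d,dict(K=np.array(c['camera_matrix'],float),D=np.array(c['D'],float),T=T)
def rays(c,uv):
    p=cv2.undistortPoints(np.array(uv,float).reshape(-1,1,2),c['K'],c['D']).reshape(-1,2)
    return np.c_[p[:,0],-p[:,1],-np.ones(len(p))]
def deproj(c,uv,d):   # depth to world
    return (rays(c,uv)*np.array(d,float).reshape(-1,1))@c['T'][:3,:3].T+c['T'][:3,3]
def plane(c,uv,z):    # ray to height z
    r=rays(c,uv)@c['T'][:3,:3].T; o=c['T'][:3,3]
    return o+r*((z-o[2])/r[:,2:3])
def cloud(c,d):
    v,u=np.mgrid[:d.shape[0],:d.shape[1]]
    return deproj(c,np.c_[u.ravel(),v.ravel()],d.ravel()).reshape(*d.shape,3)
def save(n,pic): cv2.imwrite('pics/'+n,cv2.cvtColor(pic,cv2.COLOR_RGB2BGR))
E
python3 - <<'E'
from h import *
print(state())
for n in('scene','side','wrist'):
    p,d,c=cam(n); save(n+'0.png',p); np.savez(n+'0.npz',p=p,d=d,**c); print(n,c['T'].round(3),c['K'][0,0],c['D'],(d>0).mean())
a=[cv2.imread(f'pics/{n}0.png') for n in('scene','side')]
E
```

```text
pics
{'t': 0.0, 'joints': array([ 1.07740471e+00,  4.91606403e-01,  1.55946312e+00,  1.66967482e-05,
        1.09169335e+00, -1.05627413e-01]), 'qvel': array([ 3.52907079e-04, -2.66295469e-03,  8.92298173e-04,  1.59157173e-03,
        3.69984585e-05, -7.11363858e-04]), 'tau': array([-1.90849998e-03, -6.12639213e+01, -2.58175832e+01,  6.91884826e-02,
        4.82149317e-02, -1.60582217e-04]), 'eef_pos': array([236.30561267, 578.57674264, 404.12780828]), 'tcp_rot': array([-3.14043051e+00, -1.38103075e-04,  2.75382067e+00]), 'ft_force': array([-0.23411025, -0.07422337,  0.75409875]), 'moment': array([ 0.04812489, -0.04486842, -0.01157502]), 'grip_force': 0.0, 'opening': 0.9998205733451211}
scene [[ 6.60000e-01  5.32000e-01 -5.31000e-01  8.76590e+01]
 [-7.51000e-01  4.55000e-01 -4.79000e-01 -5.35971e+02]
 [-1.30000e-02  7.15000e-01  6.99000e-01  7.50319e+02]
 [ 0.00000e+00  0.00000e+00  0.00000e+00  1.00000e+00]] 513.6327622586097 [-0.16359848  0.          0.          0.          0.        ] 0.99599609375
side [[ 9.61000e-01  1.71000e-01 -2.15000e-01  3.61240e+02]
 [-2.75000e-01  5.95000e-01 -7.55000e-01 -8.83774e+02]
 [-1.00000e-03  7.85000e-01  6.20000e-01  7.16220e+02]
 [ 0.00000e+00  0.00000e+00  0.00000e+00  1.00000e+00]] 469.9239246849161 [-0.13302887  0.          0.          0.          0.        ] 0.98322265625
wrist [[ 3.78000e-01 -8.99000e-01 -2.21000e-01  1.74496e+02]
 [ 9.26000e-01  3.67000e-01  9.20000e-02  6.03314e+02]
 [-1.00000e-03 -2.39000e-01  9.71000e-01  3.85110e+02]
 [ 0.00000e+00  0.00000e+00  0.00000e+00  1.00000e+00]] 321.13659546459843 [0.00797411 0.         0.         0.         0.        ] 0.99016015625
```

View pics/scene0.png

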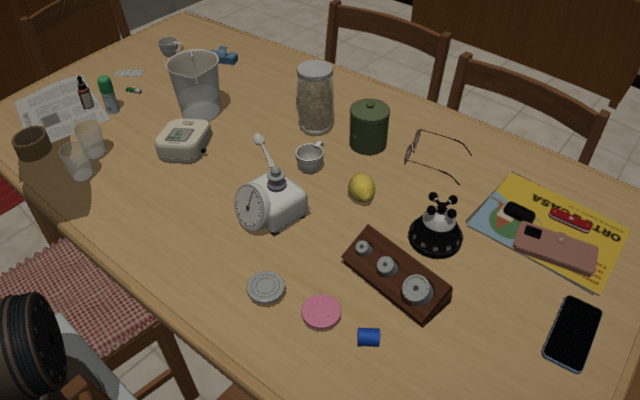

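View pics/side0.png

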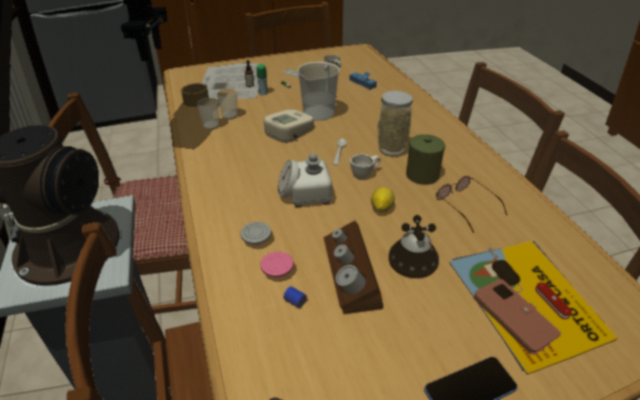

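The scene picture shows the pan at (266,288), the scale at (272,205) with its stem at (275,175), and the stand's weights at (416,290), (385,266) and (363,247). The pink pan is at (321,312) and the blue weight at (369,337). The side view agrees.

```bash
python3 - <<'E'
from h import *
def ld(n):
    f=np.load(n+'0.npz'); return f['p'],f['d'],dict(K=f['K'],D=f['D'],T=f['T'])
for n,pts in (('scene',dict(pan=(266,288),pink=(321,312),L=(416,290),M=(385,266),S=(363,247),stem=(275,172),house=(285,203),cup=(310,158),lemon=(362,188),timer=(436,235),blue=(369,337))),
              ('side',dict(pan=(256,234),pink=(277,265),L=(348,278),M=(342,252),S=(337,233),stem=(313,160),house=(313,180)))):
    p,d,c=ld(n); X=cloud(c,d)
    for k,(u,v) in pts.items(): print(n,k,X[v-1:v+2,u-1:u+2].reshape(-1,3).mean(0).round(1))
    # pan platter points
    u,v=pts['pan']; m=np.zeros(d.shape,bool); m[v-30:v+30,u-30:u+30]=1
    q=X[m]; q=q[(q[:,2]>22)&(q[:,2]<40)]; 
    (cx,cy),r=cv2.minEnclosingCircle(q[:,:2].astype(np.float32)); print('pan circ',cx,cy,r,np.median(q[:,2]),len(q))
    u,v=pts['stem']; m[:]=0; m[v-25:v+25,u-25:u+25]=1
    q=X[m]; q=q[(q[:,2]>85)&(q[:,2]<125)]
    for a in range(85,125,4):
        w=q[(q[:,2]>=a)&(q[:,2]<a+4)]
        if len(w)>3:print(a,len(w),w.mean(0).round(1),w.min(0).round(1),w.max(0).round(1))
    tb=X[150:350:7,200:500:7].reshape(-1,3); print('table z',np.median(tb[abs(tb[:,2])<10][:,2]))
E
```

```text
scene pan [ 426.9 -106.3   27.8]
scene pink [ 451.9 -211.7   28. ]
scene L [ 567.6 -319.1   64.7]
scene M [ 576.1 -249.5   64. ]
scene S [ 589.9 -191.5   58.5]
scene stem [592.4  26.5 112. ]
scene house [574.7 -13.7  67.6]
scene cup [757.3  87.1  13.3]
scene lemon [723.3 -86.6  46.7]
scene timer [ 709.8 -271.8   47.4]
scene blue [ 465.9 -302.1   27.5]
pan circ 429.38702392578125 -101.51952362060547 34.30805969238281 27.74220884105938 962
85 27 [554.5  27.2  87.2] [538.5  11.2  85.4] [598.9  47.3  88.9]
89 57 [546.8  27.5  91.1] [539.   10.9  89.2] [561.7  53.2  92.9]
93 83 [551.9  32.6  95.1] [540.9  15.7  93. ] [597.4  57.2  97. ]
97 115 [584.2  29.4  99.3] [543.1  12.6  97. ] [616.   49.6 101. ]
101 34 [594.6  26.3 102.5] [579.6  12.7 101. ] [610.4  46.6 104.9]
105 15 [593.4  26.  106.6] [589.   21.8 105.1] [602.1  34.5 108.2]
109 22 [594.9  27.1 111.2] [588.6  20.6 109.3] [607.7  36.4 112.9]
113 34 [596.2  29.3 114.8] [588.7  20.6 113. ] [604.9  37.7 116.9]
117 12 [597.1  31.5 118.2] [592.8  24.4 117.2] [602.4  36.8 120.3]
table z -0.11077095807809201
side pan [ 431.5 -111.3   27.
[... 200 characters left out ...]
66778564453125 -142.50711059570312 77.1249008178711 27.503997386782316 794
85 40 [557.5  23.6  87.2] [539.6   5.4  85.2] [606.   69.5  89. ]
89 44 [555.2  28.6  90.8] [541.3   7.4  89. ] [602.5  64.8  93. ]
93 49 [555.8  31.9  94.7] [543.9   5.8  93. ] [615.7  59.   97. ]
97 63 [587.   29.   99.4] [547.6  14.   97. ] [617.3  47.6 100.9]
101 28 [598.9  26.  102.4] [584.8  11.9 101.1] [615.9  45.1 105. ]
105 11 [600.2  25.4 106.7] [592.6  22.6 105. ] [609.   30.5 108.2]
109 15 [599.9  27.6 110.9] [592.   21.7 109.2] [610.4  40.3 112.8]
113 20 [599.9  29.  115. ] [592.8  21.7 113.2] [607.6  38.7 117. ]
117 8 [602.   31.5 117.7] [595.7  24.  117. ] [605.9  36.2 118.5]
table z -0.3379554450601745
```

```bash
cat >> h.py <<'E'
def to(pos,axis_rot,grasp=False):
    """normalised shift+turn (one row) from the present pose to TCP pose; axis_rot = Rotation; grasp: pos is the grasp point"""
    s=state(); r0=R.from_euler('xyz',s['tcp_rot']); pos=np.array(pos,float)
    if grasp: pos=pos-171*axis_rot.as_matrix()[:,2]
    sh=r0.inv().apply(pos-s['eef_pos'])/150; tv=(r0.inv()*axis_rot).as_rotvec()/(2*np.pi)
    print('t',round(s['t'],2),'tcp',s['eef_pos'].round(1),'row',sh.round(4),tv.round(4),'rowsneeded',np.linalg.norm(sh)*150/41.7,np.linalg.norm(tv)*360/7.16,'open',round(s['opening'],3))
def down(yaw): return R.from_euler('xyz',[np.pi,0,yaw])
E
python3 -c "
from h import *
to([480,-60,420],down(np.pi))"
```

```text
t 0.15 tcp [236.3 578.6 404.3] row [-3.1138 -3.3268 -0.1022] [-0.0001 -0.     -0.0617] rowsneeded 16.395237006168152 3.103167238476099 open 0.996
```

Call:
arm_command:
  rows:
    - [[-0.95, -1, -0.03, 0, 0, 0, 1], [-0.95, -1, -0.03, 0, 0, 0, 1], [-0.95, -1, -0.03, 0, 0, 0, 1], [-0.95, -1, -0.03, 0, 0, 0, 1], [-0.95, -1, -0.03, 0, 0, 0, 1], [-0.95, -1, -0.03, 0, 0, 0, 1]]

```text
t: 0.65
eef_pos: [312.9, 381.4, 409.4]
tcp_rot: [-3.14, 0.0, 2.751]
ft_force: [0.6, 0.6, 0.6]
opening: 1.0
grip_force: 0.0
```

Call:
arm_command:
  rows:
    - [[-0.95, -1, -0.03, 0, 0, 0, 1], [-0.95, -1, -0.03, 0, 0, 0, 1], [-0.95, -1, -0.03, 0, 0, 0, 1], [-0.95, -1, -0.03, 0, 0, 0, 1], [-0.95, -1, -0.03, 0, 0, 0, 1], [-0.95, -1, -0.03, 0, 0, 0, 1]]

```text
t: 1.15
eef_pos: [388.6, 188.6, 413.9]
tcp_rot: [-3.141, 0.001, 2.749]
ft_force: [-0.3, -0.2, 0.2]
opening: 1.0
grip_force: 0.0
```

Call:
arm_command:
  rows:
    - [[-0.95, -1, -0.03, 0, 0, 0, 1], [-0.95, -1, -0.03, 0, 0, 0, 1], [-0.95, -1, -0.03, 0, 0, 0, 1], [-0.95, -1, -0.03, 0, 0, 0, 1], [-0.95, -1, -0.03, 0, 0, 0, 1], [-0.95, -1, -0.03, 0, 0, 0, 1]]

```text
t: 1.65
eef_pos: [464.0, -4.2, 418.3]
tcp_rot: [-3.141, 0.002, 2.75]
ft_force: [-0.7, 1.1, -0.8]
opening: 0.999
grip_force: 0.0
```

```bash
python3 -c "
from h import *
to([480,-60,420],down(np.pi)); print(state()['joints'])"
```

```text
t 1.65 tcp [464.   -4.2 418.3] row [-0.2404 -0.3029 -0.0111] [-0.0001  0.0003 -0.0624] rowsneeded 1.391612736257331 3.136886381667628 open 0.999
[-1.51487715e-01  2.45868135e-01  1.91920212e+00 -9.02355552e-04
  9.74944093e-01 -1.32977925e+00]
```

Call:
arm_command:
  rows:
    - [[-0.24, -0.3, -0.01, 0, 0, -0.0624, 1], [-0.24, -0.3, -0.01, 0, 0, -0.0624, 1], [-0.24, -0.3, -0.01, 0, 0, -0.0624, 1], [-0.24, -0.3, -0.01, 0, 0, -0.0624, 1], [-0.24, -0.3, -0.01, 0, 0, -0.0624, 1], [-0.24, -0.3, -0.01, 0, 0, -0.0624, 1]]

```text
t: 2.15
eef_pos: [478.3, -54.5, 419.6]
tcp_rot: [3.141, -0.0, -3.139]
ft_force: [0.2, -0.0, 0.8]
opening: 1.003
grip_force: 0.0
```

```bash
python3 - <<'E'
from h import *
p,d,c=cam('wrist'); save('w1.png',p); np.savez('w1.npz',p=p,d=d,**c); s=state(); print(s['t'],s['eef_pos'],s['tcp_rot'],s['qvel'].max())
E
```

```text
2.2 [478.24165473 -54.40965967 419.65636646] [ 3.14141490e+00 -9.47954399e-05 -3.13850899e+00] 0.000547008939434358
```

View pics/w1.png

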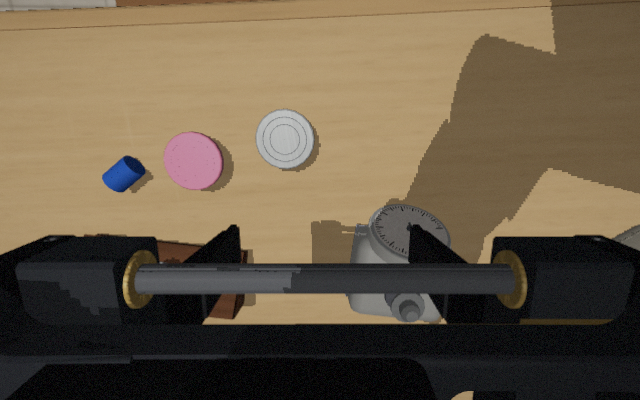

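The wrist view shows the pan at (285,139), the pink pan at (193,161) and the spigot at (408,305). The stand is half hidden by the gripper.

```bash
python3 - <<'E'
from h import *
f=np.load('w1.npz'); p,d,c=f['p'],f['d'],dict(K=f['K'],D=f['D'],T=f['T'])
X=cloud(c,d)
m=(X[...,2]>22)&(X[...,2]<34); m[:,:240]=0;m[:,330:]=0;m[:100]=0;m[180:]=0
cn=max(cv2.findContours(m.astype(np.uint8),0,1)[0],key=cv2.contourArea)
w=plane(c,cn.reshape(-1,2),28)
print('pan',cv2.fitEllipse(w[:,:2].astype(np.float32)),'z',np.median(X[m][:,2]))
print('dist to table', np.median(X[60:100,250:330,2]))
q=X[270:330,370:450].reshape(-1,3)
for a,b in((97,103),(103,108),(108,113),(113,120)):
    w=q[(q[:,2]>a)&(q[:,2]<b)]
    if len(w)>4:print(a,len(w),w.mean(0).round(1),w.min(0).round(1),w.max(0).round(1),cv2.minEnclosingCircle(w[:,:2].astype(np.float32)))
# spigot top: flat at highest z
w=q[(q[:,2]>115)&(q[:,2]<119)];print('top',w.mean(0),len(w))
# saturation of stand in scene image/housing yaw
f=np.load('scene0.npz'); ps,ds,cs=f['p'],f['d'],dict(K=f['K'],D=f['D'],T=f['T']); Xs=cloud(cs,ds)
for nm,z in(('scene',0),('side',0)):
    f=np.load(nm+'0.npz'); c2=dict(K=f['K'],D=f['D'],T=f['T']); XX=cloud(c2,f['d'])
    h=(abs(XX[...,2]-70)<1.5)&(abs(XX[...,0]-595)<70)&(abs(XX[...,1]-25)<70); w=XX[h][:,:2].astype(np.float32)
    print(nm,'house',cv2.minAreaRect(w),len(w))
h=(abs(X[...,2]-70)<1.5)&(abs(X[...,0]-595)<70)&(abs(X[...,1]-25)<80); w=X[h][:,:2].astype(np.float32); print('wrist house',cv2.minAreaRect(w))
E
```

```text
pan ((430.6822204589844, -100.50550842285156), (65.998779296875, 66.33676147460938), 10.433521270751953) z 28.81334000142988
dist to table 0.9350620164168504
97 439 [595.2  29.9 101.2] [583.8  14.7  97.7] [616.3  49.4 103. ] ((598.68798828125, 32.16465759277344), 18.24853515625)
103 58 [592.5  28.7 105.4] [588.8  22.5 103. ] [602.4  40.3 108. ] ((597.763427734375, 31.399520874023438), 9.706704139709473)
108 69 [593.1  29.2 110.8] [588.8  22.2 108. ] [607.1  40.5 113. ] ((598.6976318359375, 32.06731033325195), 10.195687294006348)
113 237 [596.8  31.  116.3] [589.3  22.5 113. ] [606.8  40.6 119.3] ((597.949951171875, 31.821260452270508), 9.374495506286621)
top [597.54953893  31.38121616 117.11702971] 173
scene house ((579.8130493164062, 31.16996955871582), (97.29847717285156, 100.58434295654297), 86.1199951171875) 540
side house ((584.5662231445312, 33.360984802246094), (98.95227813720703, 100.82181549072266), 82.48529052734375) 351
wrist house ((580.7991943359375, 31.31377410888672), (97.40895080566406, 102.45240020751953), 85.10717010498047)
```

```bash
python3 -c "
from h import *
to([430.7,-100.5,100],down(np.pi),1)"
```

```text
t 2.2 tcp [478.2 -54.4 419.7] row [ 0.3178 -0.3065  0.991 ] [ 0.     -0.      0.0005] rowsneeded 3.902559502282122 0.024728634216888788 open 0.998
```

Call:
arm_command:
  rows:
    - [[0.318, -0.306, 0.99, 0, 0, 0.0005, 1], [0.318, -0.306, 0.99, 0, 0, 0.0005, 1], [0.318, -0.306, 0.99, 0, 0, 0.0005, 1], [0.318, -0.306, 0.99, 0, 0, 0.0005, 1], [0.318, -0.306, 0.99, 0, 0, 0.0005, 1], [0.318, -0.306, 0.99, 0, 0, 0.0005, 1]]

```text
t: 2.7
eef_pos: [430.9, -101.0, 270.6]
tcp_rot: [3.14, -0.003, 3.141]
ft_force: [0.2, 0.5, 1.1]
opening: 0.999
grip_force: 0.0
```

```bash
python3 - <<'E'
from h import *
to([430.7,-100.5,24],down(np.pi),1)
p,d,c=cam('wrist'); save('w2.png',p)
X=cloud(c,d); m=(X[...,2]>20)&(X[...,2]<36)&(np.hypot(X[...,0]-430,X[...,1]+100)<40)
cn=max(cv2.findContours(m.astype(np.uint8),0,1)[0],key=cv2.contourArea)
w=plane(c,cn.reshape(-1,2),28); print(cv2.minEnclosingCircle(w[:,:2].astype(np.float32)),w.min(0),w.max(0),np.median(X[m][:,2]))
E
```

```text
t 2.7 tcp [ 430.9 -101.   270.6] row [-4.000e-04  2.800e-03  5.043e-01] [ 0.0002 -0.0005 -0.0001] rowsneeded 1.814122429788441 0.026784494617733124 open 0.999
((430.2173767089844, -100.87592315673828), 34.12335205078125) [ 396.27299759 -134.1675358    28.        ] [464.20794755 -67.39756798  28.        ] 28.838977706332173
```

View pics/w2.png

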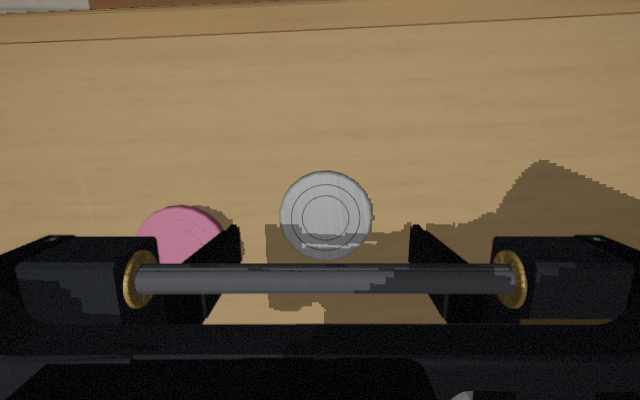

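The pan at (325,215) sits midway between the fingers, at (430.2,-100.9), so I'm going down and closing.

Call:
arm_command:
  rows:
    - [[0, 0, 0.25, 0, 0, 0, 1], [0, 0, 0.5, 0, 0, 0, 1], [0, 0, 0.5, 0, 0, 0, 1], [0, 0, 0.5, 0, 0, 0, 0.2], [0, 0, 0.5, 0, 0, 0, 0.2], [0, 0, 0.5, 0, 0, 0, 0.2], [0, 0, 0.5, 0, 0, 0, 0.2], [0, 0, 0.5, 0, 0, 0, 0.2], [0, 0, 0.5, 0, 0, 0, 0.2], [0, 0, 0.5, 0, 0, 0, 0.2]]

```text
t: 3.58
eef_pos: [431.0, -101.0, 197.9]
tcp_rot: [-3.141, 0.003, -3.141]
ft_force: [-0.9, 2.4, 16.6]
opening: 0.709
grip_force: 30.0
```

Call:
arm_command:
  rows:
    - [[0, 0, -0.1, 0, 0, 0, 0.2], [0, 0, -0.3, 0, 0, 0, 0.2], [0, 0, -0.5, 0, 0, 0, 0.2], [0, 0, -0.7, 0, 0, 0, 0.2], [0, 0, -0.9, 0, 0, 0, 0.2], [0, 0, -0.9, 0, 0, 0, 0.2], [0, 0, -0.9, 0, 0, 0, 0.2]]

```text
t: 4.17
eef_pos: [430.4, -100.9, 333.0]
tcp_rot: [-3.14, 0.004, -3.141]
ft_force: [-0.5, 0.2, -0.8]
opening: 0.709
grip_force: 30.0
```

```bash
python3 - <<'E'
from h import *
s=state(); print(s)
p,d,c=cam('wrist'); save('w3.png',p); g=s['eef_pos']-[0,0,171]; print('grasp pt',g)
X=cloud(c,d); m=(abs(X[...,2]-g[2])<15)&(np.hypot(X[...,0]-g[0],X[...,1]-g[1])<42); 
print(m.sum(), np.median(X[m][:,2]))
q=X[m]; top=q[q[:,2]>np.median(q[:,2])-2]; A=np.c_[top[:,:2]-g[:2],np.ones(len(top))]; print('plane',np.linalg.lstsq(A,top[:,2],rcond=None)[0])
cn=max(cv2.findContours(m.astype(np.uint8),0,1)[0],key=cv2.contourArea); w=plane(c,cn.reshape(-1,2),np.median(q[:,2])); print(w.min(0)-g,w.max(0)-g, cv2.minEnclosingCircle(w[:,:2].astype(np.float32)))
to([598,31.5,160],down(np.pi),1)
E
```

```text
{'t': 4.1667, 'joints': array([-3.79881213e-01,  3.39225886e-01,  2.07360464e+00,  1.40024679e-04,
        7.24480514e-01, -1.95182654e+00]), 'qvel': array([-0.00124596,  0.05125583,  0.0304419 ,  0.00014013, -0.02496509,
       -0.00030623]), 'tau': array([ 8.83052219e-02, -4.61544621e+01, -1.96473294e+01, -4.41758952e-02,
        4.09453651e-01, -7.44334993e-04]), 'eef_pos': array([ 430.43677182, -100.89572623,  332.98648063]), 'tcp_rot': array([-3.14008698,  0.00400922, -3.14054529]), 'ft_force': array([-0.49069671,  0.21980411, -0.82655799]), 'moment': array([ 0.12465473,  0.00548428, -0.03802103]), 'grip_force': 29.999875724315643, 'opening': 0.7088697939392887}
grasp pt [ 430.43677182 -100.89572623  161.98648063]
10326 163.81057926189396
plane [1.06937708e-04 2.60660670e-03 1.64189366e+02]
[-34.93211219 -43.90449282   1.82409863] [ 2.7845463  44.28622478  1.82409863] ((424.78094482421875, -100.7048568725586), 44.0958251953125)
t 4.22 tcp [ 430.3 -100.9  331.7] row [-1.1187  0.8814  0.0063] [-0.0001  0.0002  0.0002] rowsneeded 5.12311378718113 0.01559512725925463 open 0.71
```

View pics/w3.png

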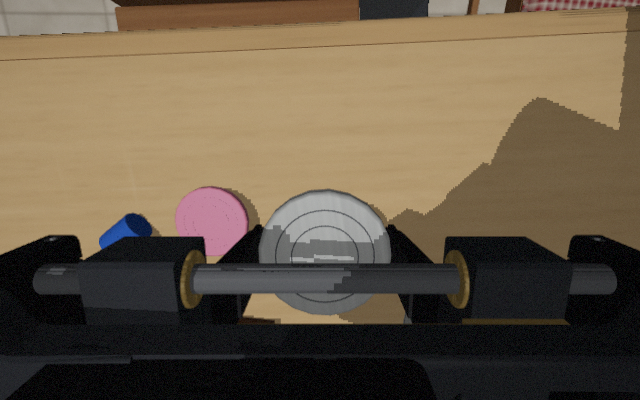

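The pan is held level, centred at about (325,252) and 1 mm towards the robot from the grasp point. Next I carry it over the spigot.

Call:
arm_command:
  rows:
    - [[-0.2, 0.15, -0.02, 0, 0, 0, 0.2], [-0.4, 0.35, -0.02, 0, 0, 0, 0.2], [-0.7, 0.6, -0.02, 0, 0, 0, 0.2], [-0.95, 0.8, -0.02, 0, 0, 0, 0.2], [-1, 0.88, -0.02, 0, 0, 0, 0.2], [-1, 0.88, -0.02, 0, 0, 0, 0.2], [-1, 0.88, -0.02, 0, 0, 0, 0.2]]

```text
t: 4.8
eef_pos: [581.0, 32.5, 332.0]
tcp_rot: [3.141, -0.003, -3.138]
ft_force: [-0.4, -0.0, -0.8]
opening: 0.71
grip_force: 30.0
```

```bash
python3 - <<'E'
from h import *
to([599,31.5,162],down(np.pi),1)
for n in ('scene','side'):
    p,d,c=cam(n); np.savez(n+'1.npz',p=p,d=d,**c); save(n+'1.png',p[100:280,180:460] if n=='scene' else p[100:260,220:480])
a=cv2.resize(cv2.imread('pics/scene1.png'),None,fx=2,fy=2);b=cv2.resize(cv2.imread('pics/side1.png'),None,fx=1,fy=1)
cv2.imwrite('pics/s1.png',a)
E
```

```text
t 4.8 tcp [581.   32.5 332. ] row [-0.1199 -0.0068 -0.0067] [ 0.     -0.0005  0.0006] rowsneeded 0.4325999831498152 0.03764418794992211 open 0.71
```

Call:
arm_command:
  rows:
    - [[-0.06, -0.004, 0, 0, 0, 0.0006, 0.2], [-0.121, -0.007, 0, 0, -0.0005, 0.0006, 0.2], [-0.121, -0.007, 0.08, 0, -0.0005, 0.0006, 0.2], [-0.121, -0.007, 0.12, 0, -0.0005, 0.0006, 0.2], [-0.121, -0.007, 0.145, 0, -0.0005, 0.0006, 0.2], [-0.121, -0.007, 0.17, 0, -0.0005, 0.0006, 0.2], [-0.121, -0.007, 0.17, 0, -0.0005, 0.0006, 0.2]]

```text
t: 5.48
eef_pos: [598.8, 29.9, 308.3]
tcp_rot: [3.141, 0.003, 3.138]
ft_force: [-0.2, 1.2, 0.9]
opening: 0.708
grip_force: 30.0
```

Call:
arm_command:
  rows:
    - [[0, 0, 0, 0, 0, 0, 0.2], [0, 0, 0, 0, 0, 0, 0.2]]

```text
t: 5.65
eef_pos: [598.8, 30.1, 309.1]
tcp_rot: [3.142, 0.004, 3.139]
ft_force: [-1.0, 0.4, 0.7]
opening: 0.707
grip_force: 30.0
```

```bash
python3 -c "
from h import *
to([599.2,31.5,137.5],down(np.pi),1);s=state();print(s['ft_force'],s['moment'])"
```

```text
t 5.65 tcp [598.8  30.1 309.1] row [-0.0029  0.0091  0.0042] [ 0.      0.0006 -0.0004] rowsneeded 0.03755609097471252 0.03608294293831368 open 0.707
[-1.03395369  0.40416486  0.70624868] [ 0.07422219  0.00240325 -0.00732505]
```

Call:
arm_command:
  rows:
    - [[-0.003, 0.009, 0, 0, 0.0006, -0.0004, 0.2], [-0.003, 0.009, 0.02, 0, 0.0006, -0.0004, 0.2], [-0.003, 0.009, 0.04, 0, 0.0006, -0.0004, 0.2], [-0.003, 0.009, 0.055, 0, 0.0006, -0.0004, 0.2], [-0.003, 0.009, 0.07, 0, 0.0006, -0.0004, 0.2], [-0.003, 0.009, 0.08, 0, 0.0006, -0.0004, 0.2], [-0.003, 0.009, 0.09, 0, 0.0006, -0.0004, 0.2], [-0.003, 0.009, 0.09, 0, 0.0006, -0.0004, 0.2], [-0.003, 0.009, 0.09, 0, 0.0006, -0.0004, 0.2]]

```text
t: 6.4
eef_pos: [599.2, 31.5, 295.3]
tcp_rot: [3.142, -0.001, 3.141]
ft_force: [-1.7, 0.7, 1.8]
opening: 0.71
grip_force: 30.0
```

```bash
python3 -c "
from h import *
to([599.2,31.5,124],down(np.pi),1);s=state();print(s['ft_force'],s['moment'],s['tcp_rot'])"
```

```text
t 6.4 tcp [599.2  31.5 295.3] row [-0.0001  0.0001  0.0022] [ 0.     -0.0001 -0.    ] rowsneeded 0.008088879171666409 0.005518602306611892 open 0.71
[-1.67724244  0.7076322   1.76575679] [0.09132107 0.2702895  0.01425915] [ 3.14150317e+00 -6.67470656e-04  3.14144411e+00]
```

Call:
arm_command:
  rows:
    - [[0, 0, 0.01, 0, 0, 0, 0.2], [0, 0, 0.02, 0, 0, 0, 0.2], [0, 0, 0.02, 0, 0, 0, 0.2]]

```text
t: 6.65
eef_pos: [599.2, 31.5, 292.3]
tcp_rot: [3.142, -0.0, 3.141]
ft_force: [-0.3, 0.5, 6.0]
opening: 0.704
grip_force: 30.0
```

Call:
arm_command:
  rows:
    - [[0, 0, 0, 0, 0, 0, 0.6], [0, 0, 0, 0, 0, 0, 0.8], [0, 0, 0, 0, 0, 0, 1], [0, 0, 0, 0, 0, 0, 1], [0, 0, 0, 0, 0, 0, 1], [0, 0, 0, 0, 0, 0, 1]]

```text
t: 7.15
eef_pos: [599.2, 31.5, 292.1]
tcp_rot: [3.142, -0.001, 3.142]
ft_force: [-0.5, 0.4, 0.3]
opening: 0.993
grip_force: 0.0
```

```bash
python3 - <<'E'
from h import *
s=state();print(s['ft_force'])
p,d,c=cam('wrist'); save('w4.png',p); g=s['eef_pos']-[0,0,171]; print(g)
X=cloud(c,d); m=(abs(X[...,2]-127)<6)&(np.hypot(X[...,0]-g[0],X[...,1]-g[1])<38)
q=X[m]; A=np.c_[q[:,:2]-g[:2],np.ones(len(q))]; print(m.sum(),'plane',np.linalg.lstsq(A,q[:,2],rcond=None)[0],np.median(q[:,2]))
cn=max(cv2.findContours(m.astype(np.uint8),0,1)[0],key=cv2.contourArea); w=plane(c,cn.reshape(-1,2),127); print(w.min(0)-g,w.max(0)-g)
E
```

```text
[-0.49985473  0.40740071  0.29621442]
[599.24814443  31.48293174 121.13403936]
10000 plane [9.14605588e-03 3.28460202e-04 1.28452783e+02] 128.49580092724534
[-35.56721548 -33.99824017   5.86596064] [ 0.08177871 33.11199062  5.86596064]
```

View pics/w4.png

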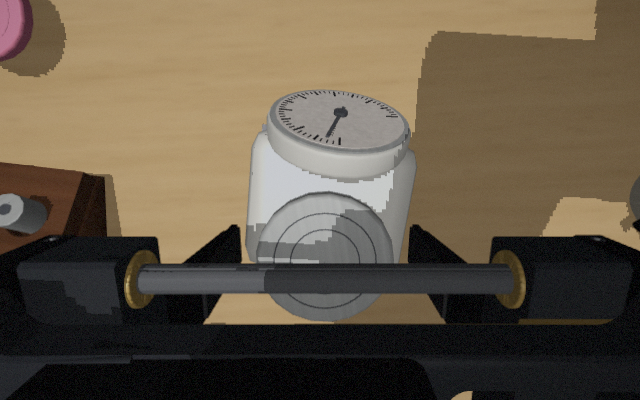

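The pan stands level on the spigot, its centre at about (325,255). Its top is at 127.6 mm after taking off the camera's 0.8 mm bias, which is exactly home. Next is the large weight.

Call:
arm_command:
  rows:
    - [[0, 0, -0.15, 0, 0, 0, 1], [0, 0, -0.4, 0, 0, 0, 1], [0, 0, -0.7, 0, 0, 0, 1], [0, 0, -0.95, 0, 0, 0, 0.3], [0, 0, -0.95, 0, 0, 0, 0.3], [0, 0, -0.95, 0, 0, 0, 0.3]]

```text
t: 7.7
eef_pos: [599.0, 31.5, 436.9]
tcp_rot: [-3.141, 0.004, 3.142]
ft_force: [0.3, -0.8, -1.3]
opening: 0.844
grip_force: 0.0
```

```bash
cat >> h.py <<'E'
def axis(psi): return R.from_euler('z',psi).apply([-.5,0,.75**.5])
def tilt(psi): return R.from_euler('z',psi)*R.from_euler('y',-np.pi/6)*down(np.pi)
E
python3 - <<'E'
from h import *
ps=np.radians(-7.4)
to(np.array([569.5,-321,65.5])+80*axis(ps),tilt(ps),1)
E
```

```text
t 7.7 tcp [599.   31.5 436.9] row [ 1.0306 -2.2422  1.0233] [ 0.0054 -0.0826  0.0201] rowsneeded 9.609683633173955 4.282160552637962 open 0.844
```

Call:
arm_command:
  rows:
    - [[0.4, -1, 0.1, 0.0054, -0.0826, 0.0201, 0.3], [0.4, -1, 0.1, 0.0054, -0.0826, 0.0201, 0.3], [0.4, -1, 0.1, 0.0054, -0.0826, 0.0201, 0.3], [0.4, -1, 0.1, 0.0054, -0.0826, 0.0201, 0.3], [0.4, -1, 0.1, 0.0054, -0.0826, 0.0201, 0.3], [0.4, -1, 0.1, 0.0054, -0.0826, 0.0201, 0.3], [0.4, -1, 0.1, 0.0054, -0.0826, 0.0201, 0.3]]

```text
t: 8.28
eef_pos: [539.2, -118.6, 418.7]
tcp_rot: [3.141, 0.516, 3.012]
ft_force: [-0.1, 0.5, 0.4]
opening: 0.652
grip_force: 0.0
```

```bash
python3 - <<'E'
from h import *
ps=np.radians(-7.4)
to(np.array([569.5,-321,65.5])+80*axis(ps),tilt(ps),1)
E
```

```text
t 8.28 tcp [ 539.2 -118.6  418.7] row [ 0.8476 -1.3122  0.5599] [-0.     -0.0013 -0.0001] rowsneeded 5.969349316143903 0.06409374869324129 open 0.652
```

Call:
arm_command:
  rows:
    - [[0.65, -1, 0.43, 0, -0.0013, 0, 0.3], [0.65, -1, 0.43, 0, -0.0013, 0, 0.3], [0.65, -1, 0.43, 0, -0.0013, 0, 0.3], [0.65, -1, 0.43, 0, -0.0013, 0, 0.3], [0.65, -1, 0.43, 0, -0.0013, 0, 0.3], [0.65, -1, 0.43, 0, -0.0013, 0, 0.3]]

```text
t: 8.78
eef_pos: [477.6, -258.7, 323.0]
tcp_rot: [-3.139, 0.503, 3.003]
ft_force: [-0.5, 0.9, -1.1]
opening: 0.649
grip_force: 0.0
```

Call:
arm_command:
  rows:
    - [[0.19, -0.31, 0.13, 0, 0, 0, 0.3], [0.19, -0.31, 0.13, 0, 0, 0, 0.3], [0.19, -0.31, 0.13, 0, 0, 0, 0.3], [0.19, -0.31, 0.13, 0, 0, 0, 0.3]]

```text
t: 9.12
eef_pos: [474.1, -295.0, 310.7]
tcp_rot: [-3.128, 0.474, 2.995]
ft_force: [-1.0, 0.9, 0.3]
opening: 0.654
grip_force: 0.0
```

```bash
python3 - <<'E'
from h import *
ps=np.radians(-7.4)
to(np.array([569.5,-321,65.5])+80*axis(ps),tilt(ps),1)
p,d,c=cam('wrist'); save('w5.png',p); np.savez('w5.npz',p=p,d=d,**c)
E
```

```text
t 9.12 tcp [ 474.1 -295.   310.7] row [ 0.247  -0.0919  0.0831] [-0.0035 -0.0078 -0.0023] rowsneeded 0.99410909224194 0.4464002920004731 open 0.654
```

View pics/w5.png

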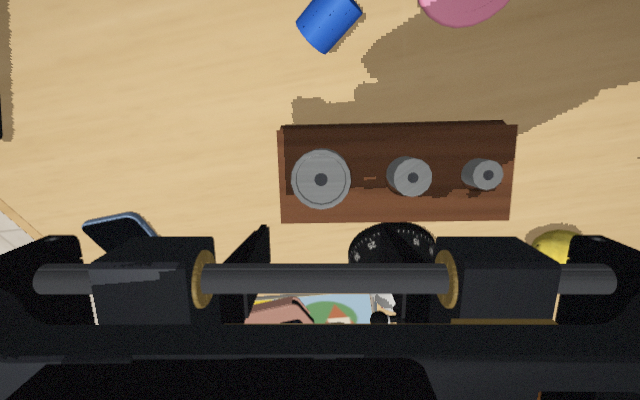

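The wrist view shows the large weight at (320,180), the middle one at (410,177) and the small one at (487,174). The tool's tilt has drifted, so I'm checking the joint limits.

```bash
python3 - <<'E'
from h import *
print(state()['joints'].round(3))
f=np.load('w5.npz'); p,d,c=f['p'],f['d'],dict(K=f['K'],D=f['D'],T=f['T']); X=cloud(c,d)
# slope plane from wood points
hsv=cv2.cvtColor(p,cv2.COLOR_RGB2HSV)
q=X[125:220,285:510].reshape(-1,3); h=hsv[125:220,285:510].reshape(-1,3)
w=q[(h[:,1]>90)&(q[:,2]>22)&(q[:,2]<62)]
for _ in range(6):
    ce=w.mean(0); n=np.linalg.svd(w-ce,full_matrices=False)[2][2]; n*=np.sign(n[2]); w=w[abs((w-ce)@n)<2]
print('plane n',n,len(w),'tilt',np.degrees(np.arccos(n[2])),'yaw',np.degrees(np.arctan2(-n[1],-n[0])))
z0=ce[2]-((0))*0
g=(hsv[...,1]<60)
for k,(u,v),r,H in(('L',(320,180),36,40),('M',(410,177),28,36),('S',(486,174),25,28)):
    m=np.zeros(g.shape,bool); m[v-r:v+r,u-r:u+r]=1
    hgt=(X-ce)@n
    m&=(abs(hgt-(H-10))<3.5)
    t=X[m]; 
    cn=max(cv2.findContours(m.astype(np.uint8),0,1)[0],key=cv2.contourArea).reshape(-1,2)
    rr=rays(c,cn)@c['T'][:3,:3].T; o=c['T'][:3,3]; P0=ce+n*(H-10); W=o+rr*(((P0-o)@n)/(rr@n))[:,None]
    ey=np.cross(n,[1,0,0]);ey/=np.linalg.norm(ey);ex=np.cross(ey,n)
    uv=np.c_[(W-P0)@ex,(W-P0)@ey].astype(np.float32); (a,b),rad=cv2.minEnclosingCircle(uv); e=cv2.fitEllipse(uv)
    print(k,'top centre',(P0+a*ex+b*ey).round(1),'r',rad,'ell',(P0+e[0][0]*ex+e[0][1]*ey).round(1),np.round(e[1],1))
E
```

```text
[-0.709  0.485  1.915  0.642  0.398 -2.684]
plane n [-0.49556369  0.06022225  0.86648134] 14286 tilt 29.947712566626027 yaw -6.928764862797526
L top centre [ 568.8 -316.1   69.8] r 22.83804702758789 ell [ 568.7 -316.1   69.7] [44.7 44.8]
M top centre [ 579.  -247.3   66.2] r 14.938071250915527 ell [ 579.  -247.4   66.2] [28.6 29.1]
S top centre [ 590.2 -189.2   59.3] r 12.328521728515625 ell [ 590.2 -189.1   59.3] [22.8 23.9]
```

Call:
arm_command:
  rows:
    - [[0.1, 0, -0.1, 0, 0, 0.19, 0.3], [0.2, 0, -0.1, 0, 0, 0.19, 0.3], [0.2, 0, -0.1, 0, 0, 0.19, 0.3], [0.2, 0, -0.1, 0, 0, 0.19, 0.3], [0.2, 0, -0.1, 0, 0, 0.19, 0.3], [0.2, 0, -0.1, 0, 0, 0.19, 0.3], [0.2, 0, -0.1, 0, 0, 0.19, 0.3], [0.2, 0, -0.1, 0, 0, 0.19, 0.3], [0.2, 0, -0.1, 0, 0, 0.19, 0.3], [0.2, 0, -0.1, 0, 0, 0.19, 0.3]]

```text
t: 10.0
eef_pos: [440.9, -289.3, 311.1]
tcp_rot: [2.698, 0.179, 1.752]
ft_force: [0.0, -0.3, 1.4]
opening: 0.65
grip_force: 0.0
```

Call:
arm_command:
  rows:
    - [[0, 0, 0, 0, 0, 0.19, 0.3], [0, 0, 0, 0, 0, 0.19, 0.3], [0, 0, 0, 0, 0, 0.19, 0.3], [0, 0, 0, 0, 0, 0.19, 0.3], [0, 0, 0, 0, 0, 0.19, 0.3], [0, 0, 0, 0, 0, 0.19, 0.3], [0, 0, 0, 0, 0, 0.19, 0.3], [0, 0, 0, 0, 0, 0.19, 0.3], [0, 0, 0, 0, 0, 0.19, 0.3], [0, 0, 0, 0, 0, 0.19, 0.3]]

```text
t: 10.83
eef_pos: [440.9, -289.3, 311.2]
tcp_rot: [2.795, -0.333, 0.657]
ft_force: [0.1, 0.1, -0.4]
opening: 0.653
grip_force: 0.0
```

```bash
cat >> h.py <<'E'
def tilt2(psi): return tilt(psi)*R.from_euler('z',np.pi)
PS=np.radians(-6.9)
E
python3 - <<'E'
from h import *
to(np.array([568,-317,67.5])+80*axis(PS),tilt2(PS),1); print(state()['joints'])
E
```

```text
t 10.83 tcp [ 440.9 -289.3  311.2] row [-0.0932  0.0204  0.1702] [0.0011 0.0088 0.1154] rowsneeded 0.7018158042155461 5.8219816301958325 open 0.653
[-0.74463883  0.45037828  1.98705793  0.71973131  0.38302991 -0.40274918]
```

Call:
arm_command:
  rows:
    - [[-0.09, 0.02, 0.17, 0.0011, 0.0088, 0.1154, 0.3], [-0.09, 0.02, 0.17, 0.0011, 0.0088, 0.1154, 0.3], [-0.09, 0.02, 0.17, 0.0011, 0.0088, 0.1154, 0.3], [-0.09, 0.02, 0.17, 0.0011, 0.0088, 0.1154, 0.3], [-0.09, 0.02, 0.17, 0.0011, 0.0088, 0.1154, 0.3], [-0.09, 0.02, 0.17, 0.0011, 0.0088, 0.1154, 0.3], [-0.09, 0.02, 0.17, 0.0011, 0.0088, 0.1154, 0.3], [-0.09, 0.02, 0.17, 0.0011, 0.0088, 0.1154, 0.3], [-0.09, 0.02, 0.17, 0.0011, 0.0088, 0.1154, 0.3]]

```text
t: 11.58
eef_pos: [443.6, -302.4, 284.8]
tcp_rot: [3.135, -0.523, -0.109]
ft_force: [-0.3, 0.1, 0.2]
opening: 0.65
grip_force: 0.0
```

```bash
python3 - <<'E'
from h import *
to(np.array([568,-317,67.5])+80*axis(PS),tilt2(PS),1); print(state()['joints'])
p,d,c=cam('wrist'); save('w6.png',p); np.savez('w6.npz',p=p,d=d,**c)
E
```

```text
t 11.58 tcp [ 443.6 -302.4  284.8] row [-0.0011 -0.0029 -0.0015] [0.0001 0.0002 0.0016] rowsneeded 0.012273102844339995 0.0793359789704109 open 0.65
[-0.76761724  0.50554633  1.99171413  0.97937283  0.37033884  0.03478858]
```

View pics/w6.png

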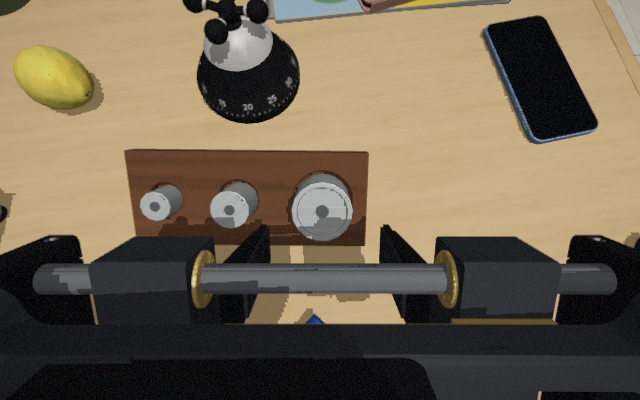

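The large weight is at (322,211), between the fingers. The middle one is at (230,210) and the small one at (155,206). I'll measure from this settled view.

```bash
cat > st.py <<'E'
from h import *
def measure(f,box,seeds):
    p,d,c=f['p'],f['d'],dict(K=f['K'],D=f['D'],T=f['T']); X=cloud(c,d)
    hsv=cv2.cvtColor(p,cv2.COLOR_RGB2HSV); a,b,e,g=box
    q=X[a:b,e:g].reshape(-1,3); h=hsv[a:b,e:g].reshape(-1,3)
    w=q[(h[:,1]>90)&(q[:,2]>20)&(q[:,2]<66)]
    for _ in range(8):
        ce=w.mean(0); n=np.linalg.svd(w-ce,full_matrices=False)[2][2]; n*=np.sign(n[2]); w=w[abs((w-ce)@n)<2]
    print('n',n.round(4),'tilt',np.degrees(np.arccos(n[2])),'yaw',np.degrees(np.arctan2(-n[1],-n[0])))
    o=c['T'][:3,3]; out={}
    for k,(u,v),r,H in seeds:
        m=np.zeros(d.shape,bool); m[v-r:v+r,u-r:u+r]=1; m&=abs((X-ce)@n-(H-10))<3.5
        cn=max(cv2.findContours(m.astype(np.uint8),0,1)[0],key=cv2.contourArea).reshape(-1,2)
        rr=rays(c,cn)@c['T'][:3,:3].T; P0=ce+n*(H-10); W=o+rr*(((P0-o)@n)/(rr@n))[:,None]
        ey=np.cross(n,[1,0,0]);ey/=np.linalg.norm(ey);ex=np.cross(ey,n)
        uv=np.c_[(W-P0)@ex,(W-P0)@ey].astype(np.float32); (a,b),rad=cv2.minEnclosingCircle(uv)
        out[k]=P0+a*ex+b*ey; print(k,'top',out[k].round(1),'r',round(rad,1))
    return out
E
python3 - <<'E'
from st import *
o=measure(np.load('w6.npz'),(150,245,130,365),(('L',(322,211),36,40),('M',(230,210),24,36),('S',(155,206),20,28)))
for s in('scene','side'):
    f=np.load(s+'0.npz'); measure(f,*(((228,322,342,452),(('L',(417,288),20,40),('M',(386,265),14,36))) if s=='scene' else ((222,310,323,382),(('L',(348,274),18,40),('M',(343,252),12,36)))))
to(o['L']-10*axis(PS),tilt2(PS),1)
E
```

```text
n [-0.4955  0.0601  0.8665] tilt 29.944652444120283 yaw -6.918392492947144
L top [ 569.5 -316.4   70.2] r 23.0
M top [ 580.2 -247.9   66.9] r 15.2
S top [ 591.1 -189.1   59.9] r 12.7
n [-0.3384  0.0357  0.9403] tilt 19.892888188366925 yaw -6.028403007221677
L top [ 567.9 -315.5   67.6] r 24.2
M top [ 577.7 -247.4   64.3] r 15.5
n [-0.4716  0.0253  0.8814] tilt 28.185245718473997 yaw -3.0731875948642395
L top [ 571.  -316.4   66.4] r 25.1
M top [ 581.  -248.2   65.3] r 16.1
t 11.63 tcp [ 443.6 -302.6  284.7] row [ 0.017  -0.0094  0.5873] [0.0001 0.0002 0.0014] rowsneeded 2.11375527458292 0.07302007146863368 open 0.651
```

Call:
arm_command:
  rows:
    - [[0.017, -0.009, 0.2, 0, 0, 0.0014, 0.3], [0.017, -0.009, 0.4, 0, 0, 0.0014, 0.3], [0.017, -0.009, 0.52, 0, 0, 0.0014, 0.3], [0.017, -0.009, 0.58, 0, 0, 0.0014, 0.3], [0.017, -0.009, 0.58, 0, 0, 0.0014, 0.3], [0.017, -0.009, 0.58, 0, 0, 0.0014, 0.3]]

```text
t: 12.13
eef_pos: [489.0, -307.0, 209.8]
tcp_rot: [-3.141, -0.522, -0.122]
ft_force: [-0.5, -0.2, -0.0]
opening: 0.653
grip_force: 0.0
```

```bash
python3 - <<'E'
from h import *
to(np.array([569.5,-316.4,70.2])-10*axis(PS),tilt2(PS),1); s=state(); print(s['ft_force'],s['moment'])
E
```

```text
t 12.13 tcp [ 489.  -307.   209.8] row [ 0.0027 -0.0024  0.0031] [ 0.0001  0.0003 -0.0002] rowsneeded 0.017192265990719525 0.019691476600485674 open 0.653
[-0.54425174 -0.17914182 -0.03101575] [ 0.00583564  0.44515621 -0.063572  ]
```

No contact yet, so I'm closing.

Call:
arm_command:
  rows:
    - [[0, 0, 0, 0, 0, 0, -0.3], [0, 0, 0, 0, 0, 0, -0.3], [0, 0, 0, 0, 0, 0, -0.3], [0, 0, 0, 0, 0, 0, -0.3], [0, 0, 0, 0, 0, 0, -0.3], [0, 0, 0, 0, 0, 0, -0.3]]

```text
t: 12.63
eef_pos: [488.9, -306.8, 210.6]
tcp_rot: [-3.14, -0.523, -0.124]
ft_force: [1.6, 4.6, 3.8]
opening: 0.482
grip_force: 30.0
```

Call:
arm_command:
  rows:
    - [[0, 0, -0.05, 0, 0, 0, -0.3], [0, 0, -0.12, 0, 0, 0, -0.3], [0, 0, -0.25, 0, 0, 0, -0.3], [0, 0, -0.45, 0, 0, 0, -0.3], [0, 0, -0.7, 0, 0, 0, -0.3], [0, 0, -0.9, 0, 0, 0, -0.3], [0, 0, -0.9, 0, 0, 0, -0.3], [0, 0, -0.9, 0, 0, 0, -0.3]]

```text
t: 13.3
eef_pos: [421.4, -299.1, 328.1]
tcp_rot: [3.141, -0.524, -0.124]
ft_force: [0.2, -0.1, -6.3]
opening: 0.481
grip_force: 30.0
```

```bash
python3 - <<'E'
from h import *
to([590,31,230],down(0),1); s=state(); print(s['ft_force'],s['moment'])
p,d,c=cam('wrist'); save('w7.png',p); np.savez('w7.npz',p=p,d=d,**c,eef=s['eef_pos'],rot=s['tcp_rot'])
E
```

```text
t 13.3 tcp [ 421.4 -299.1  328.1] row [ 9.729e-01 -2.323e+00 -1.400e-03] [ 0.0053 -0.0833 -0.0194] rowsneeded 9.05934273065083 4.3066352163062955 open 0.481
[ 0.16326375 -0.10764672 -6.27870068] [0.05216515 0.88699434 0.00092933]
```

View pics/w7.png

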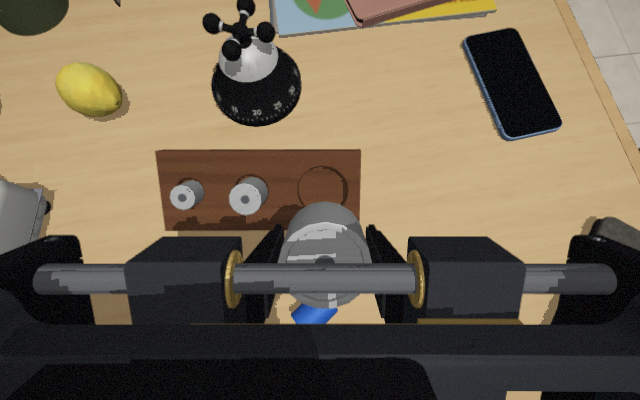

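The large weight is held, with its dish at (325,260). Now its offset in the tool frame.

```bash
python3 - <<'E'
from h import *
f=np.load('w7.npz'); p,d,c=f['p'],f['d'],dict(K=f['K'],D=f['D'],T=f['T']); X=cloud(c,d)
Rt=R.from_euler('xyz',f['rot']).as_matrix(); Y=(X-f['eef'])@Rt
m=np.zeros(d.shape,bool); m[195:312,270:382]=1; m&=(d>0)&(abs(Y[...,1])<24)&(Y[...,2]>150)&(Y[...,2]<215)
for zz in range(150,215,4):
    w=Y[m&(abs(Y[...,2]-zz)<2)]
    if len(w)>10: print(zz,len(w),w.min(0).round(1),w.max(0).round(1))
t=Y[m&(Y[...,2]<168)&(Y[...,2]>155)]; print('top z',np.percentile(t[:,2],[5,25,50,75,95]).round(1))
# side wall circle fit
w=Y[m&(Y[...,2]>172)&(Y[...,2]<196)]
from scipy.optimize import least_squares
r=least_squares(lambda v:np.hypot(w[:,0]-v[0],w[:,1]-v[1])-23,[0,0],loss='soft_l1'); print('wall ctr',r.x,np.std(r.fun),len(w))
E
```

```text
150 24 [-10.  -23.3 150. ] [ 11.   23.8 151.8]
154 59 [  5.4 -24.  152. ] [ 12.7  23.9 156. ]
158 62 [  3.6 -23.9 156.2] [ 12.9  24.  160. ]
162 1765 [-23. -24. 160.] [ 22.5  24.  164. ]
166 2308 [-19.8 -23.9 164. ] [ 22.9  24.  168. ]
170 229 [  3.  -23.9 168.1] [ 22.8  23.9 172. ]
174 210 [  3.  -23.9 172. ] [ 22.9  23.8 176. ]
178 193 [  3.8 -23.7 176. ] [ 22.9  23.8 180. ]
182 186 [  3.6 -24.  180. ] [ 22.9  24.  184. ]
186 172 [  3.7 -23.8 184. ] [ 22.9  23.9 188. ]
190 132 [  9.7 -24.  188. ] [ 22.8  21.2 192. ]
194 113 [ 10.3 -19.6 192. ] [ 22.9  20.8 196. ]
198 112 [  9.7 -19.6 196. ] [ 22.7  21.2 200. ]
202 30 [  9.8 -14.3 200.2] [ 22.7  21.  202.2]
top z [161.3 162.3 164.4 165.2 166.1]
wall ctr [-0.58026405  0.43902912] 0.9407309090123837 1006
```

Call:
arm_command:
  rows:
    - [[0.1, -0.15, 0, 0.001, -0.01, -0.002, -0.3], [0.2, -0.4, 0, 0.003, -0.03, -0.007, -0.3], [0.3, -0.65, 0, 0.004, -0.05, -0.012, -0.3], [0.4, -0.9, 0, 0.0053, -0.07, -0.017, -0.3], [0.42, -1, 0, 0.0053, -0.0833, -0.0194, -0.3], [0.42, -1, 0, 0.0053, -0.0833, -0.0194, -0.3], [0.42, -1, 0, 0.0053, -0.0833, -0.0194, -0.3]]

```text
t: 13.93
eef_pos: [496.3, -154.2, 357.4]
tcp_rot: [-3.138, 0.009, 0.007]
ft_force: [0.2, -0.2, -5.6]
opening: 0.474
grip_force: 30.0
```

```bash
python3 - <<'E'
from h import *
to([597.9,31.1,190],down(0),1); print(state()['joints'])
E
```

```text
t 13.93 tcp [ 496.3 -154.2  357.4] row [ 0.6852 -1.2309 -0.0256] [-0.0005  0.0014  0.0011] rowsneeded 5.068224367231213 0.0912353379298129 open 0.474
[-4.28298620e-01  4.01915440e-01  1.86829817e+00 -5.99499465e-04
  8.80560087e-01  1.13613722e+00]
```

Call:
arm_command:
  rows:
    - [[0.1, -0.2, -0.02, 0, 0.001, 0.001, -0.3], [0.2, -0.4, -0.03, 0, 0.0014, 0.001, -0.3], [0.35, -0.65, -0.03, 0, 0.0014, 0.001, -0.3], [0.48, -0.85, -0.03, 0, 0.0014, 0.001, -0.3], [0.56, -1, -0.03, 0, 0.0014, 0.001, -0.3], [0.56, -1, -0.03, 0, 0.0014, 0.001, -0.3]]

```text
t: 14.43
eef_pos: [580.5, -3.7, 361.4]
tcp_rot: [-3.137, -0.008, -0.002]
ft_force: [-0.8, 0.1, -4.8]
opening: 0.478
grip_force: 30.0
```

Call:
arm_command:
  rows:
    - [[0.06, -0.12, 0, 0, 0, 0, -0.3], [0.125, -0.23, 0, 0, 0, 0, -0.3], [0.125, -0.23, 0, 0, 0, 0, -0.3], [0.125, -0.23, 0, 0, 0, 0, -0.3]]

```text
t: 14.77
eef_pos: [597.8, 27.3, 361.8]
tcp_rot: [-3.138, -0.006, -0.004]
ft_force: [0.0, 0.2, -5.6]
opening: 0.483
grip_force: 30.0
```

```bash
python3 - <<'E'
from h import *
to([597.9,31.1,164],down(0),1)
s=state(); p,d,c=cam('wrist'); save('w8.png',p)
X=cloud(c,d); g=s['eef_pos']
m=(abs(X[...,2]-128.5)<3)&(np.hypot(X[...,0]-598,X[...,1]-31)<40); q=X[m]
print(len(q),np.median(q[:,2]),q.min(0),q.max(0))
w=X[m]; 
cn=max(cv2.findContours(m.astype(np.uint8),0,1)[0],key=cv2.contourArea).reshape(-1,2); W=plane(c,cn,np.median(q[:,2]))
r=np.hypot(W[:,0]-598,W[:,1]-31); W=W[(r>31)]
from scipy.optimize import least_squares
o=least_squares(lambda v:np.hypot(W[:,0]-v[0],W[:,1]-v[1])-34,[598,31],loss='soft_l1'); print('pan',o.x,len(W),np.std(o.fun))
E
```

```text
t 14.77 tcp [597.8  27.3 361.8] row [-0.0005 -0.0244  0.1788] [-0.0005 -0.001  -0.0007] rowsneeded 0.6492378654595026 0.06610641306112221 open 0.483
2870 128.47839660057898 [586.72225397  -2.6065295  125.51826633] [632.49359137  64.30053085 130.68952212]
pan [598.40634201  30.87725095] 170 0.66398325955359
```

View pics/w8.png

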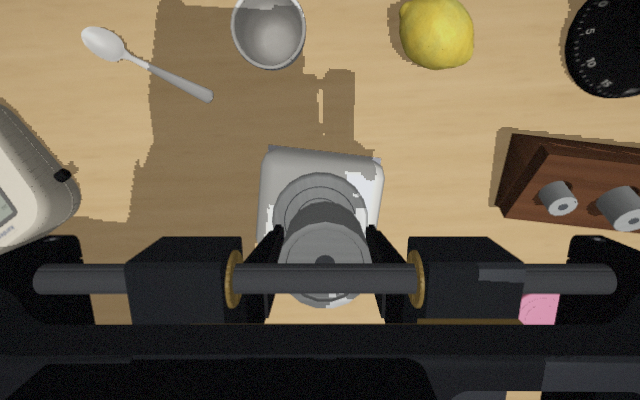

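The weight at (325,270) hangs above the pan at (322,205), which measures (598.2,31). That was my tenth and last picture; from here I use numbers only.

Call:
arm_command:
  rows:
    - [[0.001, -0.024, 0.06, -0.0005, -0.001, -0.0007, -0.3], [0.001, -0.024, 0.12, -0.0005, -0.001, -0.0007, -0.3], [0.001, -0.024, 0.16, -0.0005, -0.001, -0.0007, -0.3], [0.001, -0.024, 0.17, -0.0005, -0.001, -0.0007, -0.3], [0.001, -0.024, 0.17, -0.0005, -0.001, -0.0007, -0.3], [0.001, -0.024, 0.17, -0.0005, -0.001, -0.0007, -0.3]]

```text
t: 15.32
eef_pos: [597.9, 31.0, 338.1]
tcp_rot: [3.14, -0.001, -0.001]
ft_force: [0.0, -0.0, -4.4]
opening: 0.476
grip_force: 30.0
```

```bash
python3 - <<'E'
from h import *
to([598.2,31,155],down(0),1); s=state(); print(s['ft_force'],s['tcp_rot'])
E
```

```text
t 15.32 tcp [597.9  31.  338.1] row [ 0.0021 -0.0003  0.0805] [ 0.0002 -0.0002 -0.0002] rowsneeded 0.28952540985655945 0.01614342523301591 open 0.476
[ 0.00906541 -0.00681046 -4.42637934] [ 3.14020696e+00 -9.48922017e-04 -1.11701899e-03]
```

Call:
arm_command:
  rows:
    - [[0.002, 0, 0.015, 0, 0, 0, -0.3], [0.002, 0, 0.03, 0, 0, 0, -0.3], [0.002, 0, 0.04, 0, 0, 0, -0.3], [0.002, 0, 0.048, 0, 0, 0, -0.3], [0.002, 0, 0.055, 0, 0, 0, -0.3], [0.002, 0, 0.062, 0, 0, 0, -0.3], [0.002, 0, 0.069, 0, 0, 0, -0.3], [0.002, 0, 0.075, 0, 0, 0, -0.3], [0.002, 0, 0.08, 0, 0, 0, -0.3], [0.002, 0, 0.08, 0, 0, 0, -0.3]]

```text
t: 16.15
eef_pos: [598.1, 31.1, 326.2]
tcp_rot: [3.14, -0.001, -0.001]
ft_force: [-1.7, 0.2, -0.3]
opening: 0.483
grip_force: 30.0
```

Call:
arm_command:
  rows:
    - [[0, 0, 0.004, 0, 0, 0, -0.3], [0, 0, 0.004, 0, 0, 0, -0.3], [0, 0, 0.004, 0, 0, 0, 0.05], [0, 0, 0.004, 0, 0, 0, 0.1], [0, 0, 0.004, 0, 0, 0, 0.2], [0, 0, 0.004, 0, 0, 0, 0.3], [0, 0, 0.004, 0, 0, 0, 0.3], [0, 0, 0.004, 0, 0, 0, 0.3]]

```text
t: 16.82
eef_pos: [598.2, 31.1, 325.6]
tcp_rot: [3.14, -0.001, -0.001]
ft_force: [-0.4, -0.5, 0.3]
opening: 0.645
grip_force: 0.0
```

Call:
arm_command:
  rows:
    - [[0, 0, -0.05, 0, 0, 0, 0.3], [0, 0, -0.15, 0, 0, 0, 0.3], [0, 0, -0.35, 0, 0, 0, 0.3], [0, 0, -0.6, 0, 0, 0, 0.3], [0, 0, -0.6, 0, 0, 0, 0.3], [0, 0, -0.6, 0, 0, 0, 0.3]]

```text
t: 17.32
eef_pos: [597.9, 31.3, 418.0]
tcp_rot: [3.14, -0.005, -0.001]
ft_force: [0.2, 0.4, -1.2]
opening: 0.65
grip_force: 0.0
```

```bash
python3 - <<'E'
from h import *
from scipy.optimize import least_squares
s=state(); print(s['ft_force'],s['eef_pos'])
p,d,c=cam('wrist'); np.savez('w9.npz',p=p,d=d,**c)
X=cloud(c,d)
def fit(z,r,lo,hi):
    m=(X[...,2]>lo)&(X[...,2]<hi)&(np.hypot(X[...,0]-598,X[...,1]-31)<r+5)
    cn=max(cv2.findContours(m.astype(np.uint8),0,1)[0],key=cv2.contourArea).reshape(-1,2); W=plane(c,cn,np.median(X[m][:,2])); W=W[np.hypot(W[:,0]-598,W[:,1]-31)>r-4]
    o=least_squares(lambda v:np.hypot(W[:,0]-v[0],W[:,1]-v[1])-r,[598,31],loss='soft_l1'); q=X[m]; q=q[abs(q[:,2]-np.median(q[:,2]))<2]
    pl=np.linalg.lstsq(np.c_[q[:,:2]-[598,31],np.ones(len(q))],q[:,2],rcond=None)[0]
    print(z,'ctr',o.x.round(1),'n',len(W),'z',np.median(q[:,2]),'slope',pl.round(4))
fit('pan',34,119,127); fit('L',23,157,166); fit('dish',19,158.5,161.6)
to(np.array([580,-247.6,66.6])+80*axis(PS),tilt2(PS),1)
E
```

```text
[ 0.24589962  0.35977776 -1.21809356] [597.88447206  31.29142538 418.01983201]
pan ctr [598.7  30.8] n 164 z 123.54677143481257 slope [-3.000000e-04  7.000000e-04  1.235113e+02]
L ctr [597.6  30.3] n 167 z 160.76903544370847 slope [2.10000e-03 9.00000e-04 1.60904e+02]
dish ctr [597.2  30.3] n 140 z 160.59134559172477 slope [-4.000000e-04  1.000000e-03  1.605683e+02]
t 17.37 tcp [597.8  31.3 416.3] row [-0.9495  1.7582  0.8826] [-0.0048  0.0828  0.0186] rowsneeded 7.857588639189731 4.275943877501711 open 0.653
```

The large weight stands upright within about 1 mm of the pan's centre, and the pan has sunk 4.95 mm. Now the middle weight.

Call:
arm_command:
  rows:
    - [[-0.25, 0.5, 0, -0.002, 0.03, 0.008, 0], [-0.4, 0.8, 0.1, -0.0048, 0.0828, 0.0186, 0], [-0.5, 1, 0.2, -0.0048, 0.0828, 0.0186, 0], [-0.5, 1, 0.3, -0.0048, 0.0828, 0.0186, 0], [-0.5, 1, 0.3, -0.0048, 0.0828, 0.0186, 0], [-0.5, 1, 0.3, -0.0048, 0.0828, 0.0186, 0], [-0.5, 1, 0.3, -0.0048, 0.0828, 0.0186, 0]]

```text
t: 17.95
eef_pos: [522.8, -119.1, 369.9]
tcp_rot: [-3.141, -0.518, -0.122]
ft_force: [0.2, -0.2, 0.4]
opening: 0.503
grip_force: 0.0
```

```bash
python3 - <<'E'
from h import *
to(np.array([580,-247.6,66.6])+80*axis(PS),tilt2(PS),1)
E
```

```text
t 17.95 tcp [ 522.8 -119.1  369.9] row [-0.5916  0.8051  0.3216] [ 0.      0.0008 -0.0002] rowsneeded 3.775461063510123 0.04203815464741473 open 0.503
```

Call:
arm_command:
  rows:
    - [[-0.59, 0.805, 0.32, 0, 0.0008, 0, 0], [-0.59, 0.805, 0.32, 0, 0.0008, 0, 0], [-0.59, 0.805, 0.32, 0, 0.0008, 0, 0], [-0.59, 0.805, 0.32, 0, 0.0008, 0, 0], [-0.59, 0.805, 0.32, 0, 0.0008, 0, 0], [-0.59, 0.805, 0.32, 0, 0.0008, 0, 0], [-0.59, 0.805, 0.32, 0, 0.0008, 0, 0]]

```text
t: 18.53
eef_pos: [456.3, -232.8, 283.9]
tcp_rot: [-3.139, -0.525, -0.121]
ft_force: [-0.5, 1.0, 0.2]
opening: 0.501
grip_force: 0.0
```

```bash
python3 - <<'E'
from st import *
p,d,c=cam('wrist'); np.savez('w10.npz',p=p,d=d,**c)
M0=np.array([580,-247.6,66.6]); Ti=np.linalg.inv(c['T'])
def px(P):
    q=Ti[:3,:3]@P+Ti[:3,3]; return cv2.projectPoints(np.array([[q[0],-q[1],-q[2]]]),np.zeros(3),np.zeros(3),c['K'],c['D'])[0].ravel().astype(int)
u=px(M0); us=px(np.array([591,-189.1,59.9])); ul=px(np.array([569,-316,44])); print(u,us,ul)
o=measure(np.load('w10.npz'),(max(u[1]-70,0),u[1]+45,us[0]-30,ul[0]+40),(('M',tuple(u),26,36),('S',tuple(us),22,28)))
to(o['M']-9*axis(PS),tilt2(PS),1)
E
```

```text
[324 215] [247 212] [409 225]
n [-0.4976  0.0533  0.8657] tilt 30.03262748467927 yaw -6.117892220532203
M top [ 580.3 -247.2   66.5] r 15.0
S top [ 591.1 -188.8   59.9] r 12.0
t 18.58 tcp [ 456.8 -232.1  284.7] row [-0.0102  0.0019  0.5947] [-0.0003 -0.0004  0.    ] rowsneeded 2.1396369910239863 0.02552339215756356 open 0.501
```

Call:
arm_command:
  rows:
    - [[-0.01, 0.002, 0.2, 0, 0, 0, 0], [-0.01, 0.002, 0.4, 0, 0, 0, 0], [-0.01, 0.002, 0.52, 0, 0, 0, 0], [-0.01, 0.002, 0.57, 0, 0, 0, 0], [-0.01, 0.002, 0.57, 0, 0, 0, 0], [-0.01, 0.002, 0.57, 0, 0, 0, 0]]

```text
t: 19.08
eef_pos: [498.8, -236.2, 210.7]
tcp_rot: [-3.141, -0.528, -0.117]
ft_force: [0.2, 1.4, 0.5]
opening: 0.498
grip_force: 0.0
```

```bash
python3 - <<'E'
from h import *
to(np.array([580.3,-247.3,66.5])-5.5*axis(PS),tilt2(PS),1); s=state(); print(s['ft_force'],s['moment'])
E
```

```text
t 19.08 tcp [ 498.8 -236.2  210.7] row [-0.0058  0.0081  0.0035] [-0.0004 -0.0007  0.0004] rowsneeded 0.03798875341840388 0.04575898554872311 open 0.498
[0.23105557 1.37604424 0.50046124] [-0.04306993  0.45390717 -0.00258189]
```

Call:
arm_command:
  rows:
    - [[-0.006, 0.008, 0, -0.0004, -0.0007, 0.0004, 0], [-0.006, 0.008, 0, -0.0004, -0.0007, 0.0004, -0.7], [-0.006, 0.008, 0, -0.0004, -0.0007, 0.0004, -0.7], [-0.006, 0.008, 0, -0.0004, -0.0007, 0.0004, -0.7], [-0.006, 0.008, 0, -0.0004, -0.0007, 0.0004, -0.7], [-0.006, 0.008, 0, -0.0004, -0.0007, 0.0004, -0.7], [-0.006, 0.008, 0, -0.0004, -0.0007, 0.0004, -0.7]]

```text
t: 19.67
eef_pos: [496.8, -237.9, 210.6]
tcp_rot: [-3.14, -0.525, -0.122]
ft_force: [2.0, 9.1, 5.9]
opening: 0.308
grip_force: 30.0
```

Call:
arm_command:
  rows:
    - [[0, 0, -0.05, 0, 0, 0, -0.7], [0, 0, -0.12, 0, 0, 0, -0.7], [0, 0, -0.25, 0, 0, 0, -0.7], [0, 0, -0.45, 0, 0, 0, -0.7], [0, 0, -0.7, 0, 0, 0, -0.7], [0, 0, -0.95, 0, 0, 0, -0.7], [0, 0, -0.95, 0, 0, 0, -0.7], [0, 0, -0.95, 0, 0, 0, -0.7]]

```text
t: 20.33
eef_pos: [425.3, -229.7, 335.1]
tcp_rot: [3.138, -0.526, -0.122]
ft_force: [0.9, 0.2, -2.1]
opening: 0.308
grip_force: 30.0
```

```bash
cat > held.py <<'E'
from h import *
from scipy.optimize import least_squares
def held(r):
    s=state(); p,d,c=cam('wrist'); X=cloud(c,d); Y=(X-s['eef_pos'])@R.from_euler('xyz',s['tcp_rot']).as_matrix()
    m=(d>0)&(abs(Y[...,1])<r+1)&(abs(Y[...,0])<r+3)
    w=Y[m&(Y[...,2]>178)&(Y[...,2]<205)]; w=w[(w[:,0]>r*.5)&(abs(w[:,1])<r*.8)]
    o=least_squares(lambda v:np.hypot(w[:,0]-v[0],w[:,1]-v[1])-r,[0,0],loss='soft_l1')
    print('wall',o.x.round(2),np.std(o.fun).round(2),len(w),'bottom',np.percentile(w[:,2],99.5) if len(w) else None)
    for zz in range(155,210,3):
        w=Y[m&(abs(Y[...,2]-zz)<1.5)]
        if len(w)>10: print(zz,len(w),w.min(0).round(1),w.max(0).round(1))
E
python3 - <<'E'
from held import *
held(15); to([597.8,30.7,235],down(0),1); s=state(); print(s['ft_force'])
E
```

```text
wall [-0.34  0.51] 0.21 513 bottom 200.95263506923263
155 38 [  5.9 -15.7 153.5] [ 12.1  15.7 156.4]
158 38 [  4.  -15.8 156.6] [ 12.5  15.9 159.5]
161 30 [  1.8 -15.7 159.5] [ 12.1  16.  162.5]
164 205 [  0.4 -15.9 162.5] [ 14.5  15.7 165.5]
167 1276 [ -0.9 -15.8 165.5] [ 15.1  16.  168.5]
170 145 [  1.3 -15.6 168.5] [ 14.9  15.9 171.5]
173 129 [  2.8 -15.9 171.6] [ 15.1  15.7 174.5]
176 138 [  2.4 -16.  174.5] [ 15.   15.9 177.5]
179 99 [  3.1 -15.9 177.5] [ 14.9  15.6 180.5]
182 128 [  2.5 -15.6 180.5] [ 15.1  15.9 183.5]
185 92 [  4.2 -15.9 183.5] [ 15.2  15.7 186.4]
188 117 [  2.4 -15.7 186.5] [ 15.2  15.8 189.5]
191 73 [  3.3 -13.8 189.5] [ 15.1  15.5 192.5]
194 76 [  3.8 -13.4 192.5] [ 15.2  14.8 195.5]
197 62 [  4.2 -13.7 195.7] [ 15.1  14.4 198.5]
200 55 [  2.9 -13.9 198.5] [ 15.2  15.1 201.4]
t 20.38 tcp [ 425.7 -229.8  333.9] row [ 1.0418 -1.8645  0.0424] [ 0.0055 -0.0833 -0.0192] rowsneeded 7.684476116556764 4.305544621104742 open 0.307
[-0.36393294 -0.18579742 -2.69522372]
```

Call:
arm_command:
  rows:
    - [[0.1, -0.15, 0, 0.001, -0.01, -0.002, -0.7], [0.2, -0.4, 0, 0.003, -0.03, -0.007, -0.7], [0.35, -0.65, 0, 0.004, -0.05, -0.012, -0.7], [0.5, -0.9, 0, 0.0055, -0.07, -0.017, -0.7], [0.55, -1, 0, 0.0055, -0.0833, -0.0192, -0.7], [0.55, -1, 0, 0.0055, -0.0833, -0.0192, -0.7], [0.55, -1, 0, 0.0055, -0.0833, -0.0192, -0.7]]

```text
t: 20.97
eef_pos: [518.3, -85.8, 374.0]
tcp_rot: [-3.139, 0.009, 0.006]
ft_force: [-0.6, 0.4, -2.1]
opening: 0.31
grip_force: 30.0
```

```bash
python3 - <<'E'
from h import *
to([597.8,30.7,225],down(0),1)
E
```

```text
t 20.97 tcp [518.3 -85.8 374. ] row [ 0.5336 -0.7737 -0.1496] [-0.0003  0.0014  0.001 ] rowsneeded 3.423282830531075 0.0884306057294619 open 0.31
```

Call:
arm_command:
  rows:
    - [[0.02, -0.05, -0.1, 0, 0.001, 0.001, -0.7], [0.15, -0.22, -0.15, 0, 0.0014, 0.001, -0.7], [0.3, -0.45, -0.15, 0, 0.0014, 0.001, -0.7], [0.45, -0.65, -0.15, 0, 0.0014, 0.001, -0.7], [0.53, -0.77, -0.15, 0, 0.0014, 0.001, -0.7], [0.53, -0.77, -0.15, 0, 0.0014, 0.001, -0.7], [0.53, -0.77, -0.15, 0, 0.0014, 0.001, -0.7]]

```text
t: 21.55
eef_pos: [595.5, 26.7, 394.6]
tcp_rot: [-3.139, -0.004, -0.003]
ft_force: [-0.1, -0.2, -1.7]
opening: 0.311
grip_force: 30.0
```

```bash
python3 - <<'E'
from h import *
from scipy.optimize import least_squares
to([597.8,30.7,200],down(0),1)
p,d,c=cam('wrist');X=cloud(c,d)
m=(abs(X[...,2]-162)<4)&(np.hypot(X[...,0]-598,X[...,1]-31)<27); q=X[m]
cn=max(cv2.findContours(m.astype(np.uint8),0,1)[0],key=cv2.contourArea).reshape(-1,2); W=plane(c,cn,163.5); W=W[(np.hypot(W[:,0]-597.8,W[:,1]-30.7)>20)]
o=least_squares(lambda v:np.hypot(W[:,0]-v[0],W[:,1]-v[1])-23,[598,31],loss='soft_l1'); print(len(q),np.median(q[:,2]),q.min(0),q.max(0),'L',o.x,len(W),np.std(o.fun))
E
```

```text
t 21.55 tcp [595.5  26.7 394.6] row [ 0.0145 -0.0262  0.1572] [-0.0004 -0.0007 -0.0005] rowsneeded 0.5756465680787693 0.04916176456657012 open 0.311
1804 161.10456849275437 [585.38947971   7.67304232 158.01315856] [620.78906145  52.59889942 165.57527415] L [597.90626062  30.26379864] 126 0.5759388786553133
```

L is at (597.9,30.4). I come down to just above it and settle.

Call:
arm_command:
  rows:
    - [[0.015, -0.025, 0, -0.0004, -0.0007, -0.0005, -0.7], [0.015, -0.025, 0.06, -0.0004, -0.0007, -0.0005, -0.7], [0.015, -0.025, 0.12, -0.0004, -0.0007, -0.0005, -0.7], [0.015, -0.025, 0.155, -0.0004, -0.0007, -0.0005, -0.7], [0.015, -0.025, 0.155, -0.0004, -0.0007, -0.0005, -0.7], [0.015, -0.025, 0.155, -0.0004, -0.0007, -0.0005, -0.7], [0.015, -0.025, 0.155, -0.0004, -0.0007, -0.0005, -0.7]]

```text
t: 22.18
eef_pos: [597.4, 29.4, 373.8]
tcp_rot: [3.14, -0.003, -0.003]
ft_force: [-0.2, -0.1, -1.7]
opening: 0.31
grip_force: 30.0
```

```bash
python3 - <<'E'
from h import *
to([597.9,30.5,188.5],down(0),1); s=state(); print(s['ft_force'],s['tcp_rot'])
E
```

```text
t 22.18 tcp [597.4  29.4 373.8] row [ 0.0032 -0.0077  0.0951] [ 0.0002 -0.0005 -0.0005] rowsneeded 0.343455473276497 0.03749026235760905 open 0.31
[-0.1599143  -0.05919149 -1.72565983] [ 3.14006156e+00 -3.19764888e-03 -3.06022330e-03]
```

Call:
arm_command:
  rows:
    - [[0.003, -0.008, 0.015, 0.0002, -0.0005, -0.0005, -0.7], [0.003, -0.008, 0.03, 0.0002, -0.0005, -0.0005, -0.7], [0.003, -0.008, 0.045, 0.0002, -0.0005, -0.0005, -0.7], [0.003, -0.008, 0.058, 0.0002, -0.0005, -0.0005, -0.7], [0.003, -0.008, 0.068, 0.0002, -0.0005, -0.0005, -0.7], [0.003, -0.008, 0.076, 0.0002, -0.0005, -0.0005, -0.7], [0.003, -0.008, 0.083, 0.0002, -0.0005, -0.0005, -0.7], [0.003, -0.008, 0.088, 0.0002, -0.0005, -0.0005, -0.7], [0.003, -0.008, 0.092, 0.0002, -0.0005, -0.0005, -0.7], [0.003, -0.008, 0.092, 0.0002, -0.0005, -0.0005, -0.7]]

```text
t: 23.02
eef_pos: [597.8, 30.7, 360.0]
tcp_rot: [3.141, -0.0, 0.0]
ft_force: [-0.9, -0.8, 0.2]
opening: 0.31
grip_force: 30.0
```

```bash
python3 - <<'E'
from h import *
to([597.9,30.5,188],down(0),1); s=state(); print(s['ft_force'],s['tcp_rot'])
E
```

```text
t 23.02 tcp [597.8  30.7 360. ] row [0.0005 0.0014 0.0064] [ 0.0001 -0.      0.    ] rowsneeded 0.02351831187394575 0.003581556275663665 open 0.31
[-0.85602877 -0.76065816  0.15646947] [ 3.14125850e+00 -4.25087973e-07  2.97758708e-04]
```

Call:
arm_command:
  rows:
    - [[0, 0, 0.002, 0, 0, 0, -0.7], [0, 0, 0.002, 0, 0, 0, -0.7], [0, 0, 0.002, 0, 0, 0, -0.34], [0, 0, 0.002, 0, 0, 0, -0.25], [0, 0, 0.002, 0, 0, 0, -0.1], [0, 0, 0.002, 0, 0, 0, 0], [0, 0, 0.002, 0, 0, 0, 0], [0, 0, 0.002, 0, 0, 0, 0]]

```text
t: 23.68
eef_pos: [597.8, 30.7, 359.5]
tcp_rot: [3.141, 0.0, 0.0]
ft_force: [0.3, -0.4, 0.3]
opening: 0.499
grip_force: 0.0
```

Call:
arm_command:
  rows:
    - [[0, 0, -0.05, 0, 0, 0, 0], [0, 0, -0.15, 0, 0, 0, 0], [0, 0, -0.35, 0, 0, 0, 0], [0, 0, -0.6, 0, 0, 0, 0], [0, 0, -0.6, 0, 0, 0, 0], [0, 0, -0.6, 0, 0, 0, 0], [0, 0, -0.6, 0, 0, 0, 0]]

```text
t: 24.27
eef_pos: [597.6, 30.8, 449.5]
tcp_rot: [3.141, 0.0, 0.0]
ft_force: [0.1, 1.0, -0.2]
opening: 0.5
grip_force: 0.0
```

```bash
python3 - <<'E'
from h import *
from scipy.optimize import least_squares
s=state(); print(s['ft_force'],s['eef_pos'])
p,d,c=cam('wrist'); X=cloud(c,d)
def fit(z,r,lo,hi):
    m=(X[...,2]>lo)&(X[...,2]<hi)&(np.hypot(X[...,0]-598,X[...,1]-31)<r+5)
    cn=max(cv2.findContours(m.astype(np.uint8),0,1)[0],key=cv2.contourArea).reshape(-1,2); W=plane(c,cn,np.median(X[m][:,2])); W=W[np.hypot(W[:,0]-598,W[:,1]-31)>r-4]
    o=least_squares(lambda v:np.hypot(W[:,0]-v[0],W[:,1]-v[1])-r,[598,31],loss='soft_l1'); q=X[m]; q=q[abs(q[:,2]-np.median(q[:,2]))<2]
    pl=np.linalg.lstsq(np.c_[q[:,:2]-[598,31],np.ones(len(q))],q[:,2],rcond=None)[0]
    print(z,'ctr',o.x.round(1),'n',len(W),'z',np.median(q[:,2]).round(1),'slope',pl.round(4))
fit('pan',34,117,126); fit('L',23,156,164); fit('M',15,191,199)
E
```

```text
[ 0.11280223  0.96703099 -0.15892068] [597.56039532  30.76674877 449.49481171]
pan ctr [598.7  30.8] n 159 z 121.6 slope [2.200000e-03 8.000000e-04 1.215086e+02]
L ctr [598.   30.4] n 128 z 161.3 slope [-2.700000e-03  3.800000e-03  1.610513e+02]
M ctr [597.9  30.1] n 107 z 194.6 slope [-4.700000e-03  4.400000e-03  1.946518e+02]
```

```bash
python3 -c "
from cell import *
print(job_done())"
```

```text
the job is handed in; nothing more can be done
None
```

The job is handed in: the pan is home on the spigot, with the 500 g weight upright within about 1 mm of the pan's centre and the 200 g weight upright in its dish. Camera heights match the pan sinking about 5 mm under the large weight and 2 mm more under the middle one, and it took about 24 s of the 72 s allowed.

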